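Hold a porcelain blank in the lining jig

TASK

Lift the white porcelain blank off the bench and lay it flat on the plywood board of the lining jig, its stepped edge on the side away from the fence, and let go of it. Then, with the fingertips, push it square up against the fence, its whole length backed by the fence, and finish while holding it there with one firm diagonal push, so that it is pressed against the fence and down onto the board at the same time; do not let go at the end. Leave the blue blank and the other things on the bench alone.

Things in the scene. Friction and masses are not known exactly. Their poses are not given: they have to be found in the camera images.
- blank: White porcelain blank, loose, 60 (x) x 120 (y) x 40 mm high, 0.3 to 0.5 kg; origin: centre of underside. A step runs along its -x long edge: there a level ledge 20 mm deep lies 24 mm high, then an upright wall rises 16 mm to the top (40 x 120 mm). The +x side is a plain face. Starts flat on the bench left or right of the jig, step towards the robot (within 0.5 rad); grip across x from above.
- step (a point): Inner corner of the blank's step, at mid length (10 mm to -x of the blank's origin, 24 mm above its underside): a good place for closed fingertips to push. Axes as the blank's.
- back (a point): Middle of the bottom edge of the blank's plain +x face (30 mm to +x of its origin, at underside height). Axes as the blank's.
- corner (a point): Middle of the inner corner line where the jig's fence face meets the top of its board. x points horizontally into the fence (away from the robot, within about 0.35 rad), y along the fence, z up; the point is 18 mm above the bench. When the blank is home, back lies on this line (blank's x along this x).
- board: Plywood base board of the jig, fixed: 190 (x) x 200 (y) x 18 mm thick, from 170 mm in front of the fence face (-x of corner) to the fence's back. Porcelain slides on it with friction 0.45 to 0.75, so much of a sideways push can be lost before the fence. Origin: at bench level, 60 mm to -x of the fence face, midway along it; axes as corner.
- fence: Dark wooden fence on the far side of the board, fixed: 200 mm long (y), 20 mm thick, 50 mm high above the board. Its face towards the robot is the working face. Behind it is a low dark rail, 18 mm thick. Same origin and axes as board.
- blue_blank: Blue-glazed blank of the same shape and size as the white one, on the bench on the other side of the jig: leave alone. Origin: centre of underside.
- amber_bottle: Small amber bottle, 48 mm diameter, 110 mm tall, standing beyond the jig: leave alone. Origin: centre of underside.
- white_bottle: White bottle with red cap, 60 mm diameter, 150 mm tall, beyond the jig: leave alone. Origin: centre of underside.
- jar: Low white jar, 64 mm diameter, 55 mm tall, near the robot: leave alone. Origin: centre of underside.
- carton: Blue carton, 50 x 60 x 100 mm tall, beyond the jig: leave alone. Origin: centre of underside.
- cup: White cup, 76 mm across, 70 mm tall, beyond the jig: leave alone. Origin: centre of underside.
- brush: Brush, 190 mm long, lying beyond the jig: leave alone. Origin: under its middle part.
Things that resemble listed ones, but are neither listed nor needed, are in the scene too. Leave any turquoise or yellow look-alike of the blank alone.

How it is judged:
On the way, in this order (a step that is already met when the one before it is completed fails the run):
1. the white blank is lifted off the bench (height (world z) of blank above 0.022 m), for 0.1 s.
2. the white blank lies flat on the board, step away from the fence, and the fingers have let go of it (angle between blank's own z axis and vertical below 0.05 rad and z of back in the frame of corner between -0.004 and 0.005 m and y of blank in the frame of corner between -0.07 and 0.07 m and angle between the x axis of blank and the x axis of corner, either way round below 0.6 rad and distance between back and corner below 0.15 m and contact force between blank and the fingers below 0.05 N and linear speed of blank below 0.02 m/s and contact force between blank and board above 1 N and x of corner in the frame of blank above 0.02 m), for 0.2 s.
At the end, for the whole second after the job is handed in: Fingers still push the white blank (over 4 N): flat on the board (0.05 rad), back face within 3 mm of the fence and square to 0.035 rad, step away from it, middle within 40 mm of the fence's middle, pressing the fence over 2.5 N and the board over 7.5 N (weight 3 to 5 N), at rest (angle between blank's own z axis and vertical below 0.05 rad and z of back in the frame of corner between -0.004 and 0.005 m and y of blank in the frame of corner between -0.04 and 0.04 m and x of back in the frame of corner above -0.003 m and angle between the x axis of blank and the x axis of corner, either way round below 0.035 rad and contact force between blank and fence above 2.5 N and contact force between blank and board above 7.5 N and contact force between the fingers and blank above 4 N and linear speed of blank below 0.01 m/s); the arm keeps its last pose, push and grip.
It fails at once if the blue-glazed blank is disturbed (moved over 25 mm) (distance of blue_blank from where it was at the start of the episode above 0.025 m).
It fails at once if a bottle, jar, carton, cup or brush on the bench is disturbed (moved over 25 mm) (distance of any of amber_bottle, white_bottle, jar, carton, cup, brush from where it was at the start of the episode above 0.025 m).
It also fails if it takes over 67 s, if anything falls off the work surface, if the arm or the gripper's body presses on something with over 40 N, if the wrist force passes 120 N, or if a joint passes its speed limit or range.

ROBOT

A 6-joint arm with a two-finger parallel gripper is mounted at the origin on the work surface. World frame = base frame: x ahead of the robot, y to its left, z up, the work surface at z = 0. Lengths are in m, angles in rad, forces in N, time in s.
With the tool pointing down it reaches from about 0.325 to 0.85 m from the base axis. Payload 4.4 kg.
Tool frame: the origin (TCP) lies on the centre line of the jaws, within the pads' length; the fingertips stand 14 mm ahead of it and the grasp point (between the pads) lies 5 mm behind it; z points along the fingers, y is the line along which they close (so a half turn about z gives the same grasp; the last joint's range is limited). The gripper opens to 94 mm and grips with 3 to 60 N. Pads are 16 mm wide; open, the fingers measure 119 mm over their backs; the gripper's body (75 mm by 177 mm) begins 78 mm behind the grasp point.
Start: joints at [-1.276, 0.207, 1.542, -0, 1.393, -0.15], TCP at [0.247, -0.519, 0.191] pointing down, gripper open.
Joint ranges: [-2.73, 2.73], [-0.86, 2.22], [0.23, 2.46], [-1.11, 4.25], [0.08, 2.63], [-2.82, 2.82]. Speed limits (rad/s): [2.79, 2.79, 3.14, 3.14, 3.14, 3.14].

INTERFACE

Orientations are given as a rotation vector (axis times angle).
In Python, from cell import robot, eyes, nets gives the robot as it stands.
- The arm moves only by the tool servo_tool, never from a script. Its argument "rows" is a list of rows, each a list of 5 numbers: the opening, from 0 (shut) to 1 (fully open), then the shift along the tool's x, y, z in mm, then the turn about the tool's z in degrees. In form: [[claw, tx, ty, tz, turn], ...]. A call has 1 to 10 rows; each row is the pose to reach, as a shift and turn from the pose commanded when the call began, along the tool's axes at that moment; what a row does not reach only later rows make up. A row lasts 1/10 s, in which the tool goes at most 50 mm and 8.59 degrees, less where a joint would pass 70% of its speed; a pose out of reach is approached as far as the arm can. A call with a gripper value outside its range is refused whole. The fingers move at their own pace and stop on an object; "newtons" is the grip in N (left out, the last holds). Time passes only in rows, so rows that repeat a pose let the fingers close. It gives the time, the measured TCP pose, the force, the opening and the grip force at its end, in the units of the state.
- robot.get_state(): the state, without advancing time (a new reading comes with each control period).
- eyes.get_image(name): name is "side" or "top" or "wrist"; returns (picture, depth): 384x512x3 uint8, red, green, blue; 384x512 float32, m along the optical axis (not along the pixel's ray), 0 where there is no reading.
- eyes.camera_info(name): a dict with "fx", "fy", "cx", "cy" (pixels), "extrinsics" (4x4, takes a point from world to camera coordinates); the wrist camera has in their place "mount" (4x4, takes a point from camera to tool coordinates, whose origin is the TCP and whose axes are the flange's). Camera axes: x right, y down, z forward; pixel columns grow to the right and rows downward; lengths in m; the calibration is good to about 2 mm. A picture is of the moment at which its call begins: read the wrist's pose just before it. camera_info takes no time and is no camera call.
- robot.hand_in(): hands the job in; it is judged then, once.
Trained networks look in the newest picture that a camera, given by its name, has taken for a name from the list of things; names that differ only in an ending like _2 or _b are one class to them, and where a whole thing is asked for, a point or a joint stands for the part that bears it (a point fixed in the world has none). Each returns a list of dicts, best first, with "score" (0 to 1); they miss things now and then, are a little off and sometimes report something else, mostly with a low value. They report only what shows in the picture. A call takes as long as a camera call. They do not tell look-alikes from the thing itself.
- nets.boxes_of(camera, name): "pixel" ([row, column] in pixels, amid what is visible of it).
The state is a dict: "t": time; "qpos": joint angles; "joint_vel": joint speeds; "joint_torque": joint torques, N m; "ee_pos": TCP position; "ee_rot": TCP orientation; "force": force on the tool from outside, world axes, zero at the start; "torque": the same for the moment, N m; "grip_width": finger opening in m; "gripper_force": force on a finger pad.
Only numpy, scipy, OpenCV 4.12 (cv2) and the standard library are available. Lean on these libraries where they do the work, as an engineer would, in place of code of your own. Each camera call takes 0.05 s, during which the arm holds its last target. There are 200 camera calls.

## Working session

There is one attempt and no reset: what is moved stays moved. The work goes in short steps, Python scripts to look and compute and a tool call to move; the robot and the scene stay as the last step left them, time stands still between calls to the robot, and variables do not carry over. Pictures are saved under pics/ and viewed, at most 10 in all, crops included, and the job is handed in when it is done.

Besides the shell and the picture viewer there is one more tool, called as a command line: name --pt "numbers of a row" for each row, then --argument value for the rest. servo_tool: Moves the arm, as the interface text tells. Its arguments: {"type":"object","properties":{"rows":{"type":"array","items":{"type":"array","items":{"type":"number"}}},"newtons":{"type":"number"}},"required":["rows"]}

```bash
mkdir -p pics; cat > h.py <<'E'
import numpy as np, cv2
from cell import robot, eyes, nets
from scipy.spatial.transform import Rotation as R
def cloud(name):
    s=robot.get_state(); im,d=eyes.get_image(name); c=eyes.camera_info(name)
    v,u=np.mgrid[:384,:512]
    p=np.stack([(u-c['cx'])/c['fx']*d,(v-c['cy'])/c['fy']*d,d,np.ones_like(d)],-1)
    if name=='wrist':
        T=np.eye(4);T[:3,:3]=R.from_rotvec(s['ee_rot']).as_matrix();T[:3,3]=s['ee_pos'];M=T@np.array(c['mount'])
    else: M=np.linalg.inv(np.array(c['extrinsics']))
    w=(p@M.T)[...,:3]; w[d==0]=np.nan
    return im,w
E
python3 - <<'E'
from h import *
im,w=cloud('top'); np.save('top.npy',w)
cv2.imwrite('pics/top.png',im[...,::-1])
for n in ['blank','blue_blank','fence','board','jar']:
    try:
        for b in nets.boxes_of('top',n)[:4]:
            r,c=map(int,b['pixel']); print(n,r,c,round(b['score'],2),w[r,c].round(3),im[r,c])
    except Exception as e: print(n,e)
s=robot.get_state(); print(s)
E
```

```text
blank 218 111 0.76 [0.428 0.499 0.042] [ 28 154 143]
blank 196 172 0.69 [0.494 0.324 0.045] [201 201 201]
blank 152 217 0.57 [0.626 0.198 0.039] [206 199   0]
blue_blank 201 389 0.59 [ 0.488 -0.302  0.041] [ 88 117 150]
blue_blank 121 169 0.21 [0.7   0.328 0.101] [ 57  83 135]
fence 157 291 0.75 [ 0.609 -0.018  0.065] [98 59 32]
fence 193 172 0.62 [0.503 0.326 0.04 ] [205 207 207]
fence 101 342 0.17 [ 0.76  -0.155  0.107] [148 135 121]
board 189 294 0.89 [ 0.522 -0.031  0.018] [210 178 115]
jar 267 164 0.65 [0.292 0.337 0.057] [206 207 194]
{'t': 0.3, 'qpos': array([-1.27648409e+00,  2.06879808e-01,  1.54198206e+00, -1.47167087e-05,
        1.39350759e+00, -1.50524843e-01]), 'joint_vel': array([ 4.31461141e-05, -4.67800818e-03, -5.42209273e-03, -1.45591741e-03,
        4.90424516e-04, -9.31505305e-04]), 'joint_torque': array([ 1.10477904e-03, -3.70411241e+01, -2.81187201e+01,  6.97683077e-02,
        3.23845900e-02, -1.21313792e-04]), 'ee_pos': array([ 0.24731782, -0.51878064,  0.19065868]), 'ee_rot': array([-3.06344957e+00, -6.92834797e-01,  1.10316319e-04]), 'force': array([ 0.83119742, -0.18100977, -0.97032803]), 'torque': array([-0.03595221, -0.03918373,  0.02448306]), 'gripper_force': 0.0, 'grip_width': 0.09383162919793467}
```

View pics/top.png

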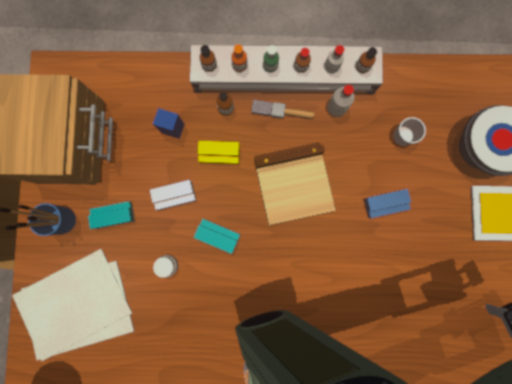

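The top view shows the white blank at about (195,172), left of the jig. The jig's fence runs from (160,257) to (150,323), the blue blank is at (203,388), and the turquoise and yellow look-alikes are nearby.

```bash
cat >> h.py <<'E'
def rect(P):
    (c,sz,a)=cv2.minAreaRect(P[:,:2].astype(np.float32)*1000)
    B=cv2.boxPoints((c,sz,a)); e=max([B[1]-B[0],B[2]-B[1]],key=np.linalg.norm)
    if e[1]<0: e=-e
    yaw=np.arctan2(-e[0],e[1])   # long axis = +y of thing
    return np.array(c)/1000,np.array(sz),yaw
E
python3 - <<'E'
from h import *
w=np.load('top.npy'); im=cv2.imread('pics/top.png')[...,::-1].astype(int)
def near(x,y,r): return np.hypot(w[...,0]-x,w[...,1]-y)<r
sat=im.max(-1)-im.min(-1)
m=near(.494,.324,.09)&(w[...,2]>.015)&(sat<40)
print('blank all',rect(w[m]), m.sum()); 
m2=m&(w[...,2]>.034); print('top',rect(w[m2]))
m3=m&(w[...,2]<.031); print('ledge',rect(w[m3]),m3.sum())
f=near(.609,-.018,.13)&(w[...,2]>.058)&(w[...,2]<.075); print('fence top',rect(w[f]))
b=near(.52,-.03,.14)&(w[...,2]>.01)&(w[...,2]<.026); print('board',rect(w[b]))
E
```

```text
blank all (array([0.49940625, 0.32741852]), array([ 60.36997223, 120.64885712]), np.float32(0.25758338)) 884
top (array([0.50904807, 0.33003006]), array([ 40.34512329, 120.56543732]), np.float32(0.26669267))
ledge (array([0.483802  , 0.31740457]), array([ 51.67291641, 129.41911316]), np.float32(0.5677334)) 313
fence top (array([ 0.61386792, -0.01317815]), array([ 21.02732849, 199.75234985]), np.float32(0.22688375))
board (array([ 0.54012299, -0.03045316]), array([208.51634216, 200.3026123 ]), np.float32(-1.3436958))
```

```bash
cat >> h.py <<'E'
def go(x,y,z,yaw,s=None):
    """tool shift (mm) and turn (deg) to TCP x,y,z with tool-x yaw"""
    s=s or robot.get_state(); M=R.from_rotvec(s['ee_rot']).as_matrix()
    d=M.T@(np.array([x,y,z])-s['ee_pos'])*1000
    t=np.degrees(np.arctan2(M[1,0],M[0,0])-yaw); t=(t+180)%360-180
    print('shift',d.round(1),'turn',round(t,2),'tilt z',M[:,2].round(4))
E
python3 - <<'E'
from h import *
go(.4994,.3274,.19,.26+np.pi/2)
E
```

```text
shift [ 591.7 -655.4    1.2] turn -79.41 tilt z [-2.e-04  7.e-04 -1.e+00]
```

servo_tool --pt "1 33 -36 0 -8" --pt "1 66 -73 0 -16" --pt "1 99 -109 0 -24" --pt "1 132 -146 0 -32" --pt "1 164 -182 0 -40" --pt "1 197 -218 0 -48" --pt "1 230 -255 0 -56" --pt "1 263 -291 0 -64" --pt "1 296 -328 0 -72" --pt "1 329 -364 0 -79.4"

```text
t: 1.3
ee_pos: [0.388, -0.047, 0.1914]
ee_rot: [1.908, 2.494, 0.001]
force: [1.0, -1.2, -0.0]
grip_width: 0.094
gripper_force: 0.0
```

```bash
python3 - <<'E'
from h import *
go(.4994,.3274,.19,.26+np.pi/2)
E
```

```text
shift [332.2 205.6   1.4] turn 0.28 tilt z [ 1.4e-03 -4.0e-04 -1.0e+00]
```

servo_tool --pt "1 41 26 0 0" --pt "1 82 51 0 0" --pt "1 123 76 0 0" --pt "1 164 102 0 0" --pt "1 205 128 0 0" --pt "1 246 153 0 0" --pt "1 290 180 0 0" --pt "1 325 200 0 0" --pt "1 325 202 0 0" --pt "1 325 202 0 0"

```text
t: 2.3
ee_pos: [0.4993, 0.3175, 0.1904]
ee_rot: [-1.913, -2.492, 0.002]
force: [-0.2, -0.4, -0.2]
grip_width: 0.094
gripper_force: 0.0
```

```bash
cat >> h.py <<'E'
def blank(x,y,cam='wrist',z0=0,r=.09,tag='b'):
    im,w=cloud(cam); cv2.imwrite(f'pics/{tag}.png',im[...,::-1]); im=im.astype(int)
    sat=im.max(-1)-im.min(-1)
    m=(np.hypot(w[...,0]-x,w[...,1]-y)<r)&(sat<45)&(im.max(-1)>90)
    z=w[...,2]-z0
    a=m&(z>.008)&(z<.05); t=m&(z>.033)&(z<.05); l=m&(z>.018)&(z<.029)
    print('all',rect(w[a]),'top',rect(w[t]),'ledge mean',w[l].mean(0),'topz',np.median(w[t][:,2]))
    return im,w
E
python3 - <<'E'
from h import *
blank(.4994,.3274)
go(.4994,.3274,.019,.26+np.pi/2)
E
```

```text
all (array([0.49926923, 0.32614676]), array([ 59.84389114, 117.65801239]), np.float32(0.2597377)) top (array([0.50906287, 0.32882861]), array([ 39.61494446, 117.58560181]), np.float32(0.2575604)) ledge mean [0.4790949  0.32373918 0.02429608] topz 0.04023415614038017
shift [ 10.5   3.3 171.6] turn 0.01 tilt z [-0.001  -0.0011 -1.    ]
```

View pics/b.png

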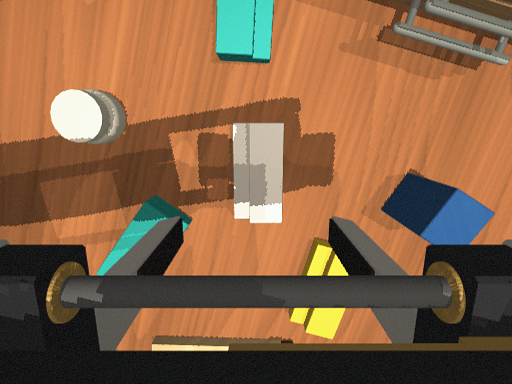

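The wrist view shows the white blank at about (172,258), ledge on the left (robot side), clear of its neighbours.

servo_tool --pt "1 10 3 40 0" --pt "1 10 3 80 0" --pt "1 10 3 115 0" --pt "1 10 3 140 0" --pt "1 10 3 155 0" --pt "1 10 3 165 0" --pt "1 10 3 170 0" --pt "1 10 3 171 0" --pt "1 10 3 171 0" --newtons 25

```text
t: 3.25
ee_pos: [0.5008, 0.3279, 0.0213]
ee_rot: [1.915, 2.49, 0.003]
force: [-0.3, -1.3, 0.4]
grip_width: 0.0936
gripper_force: 0.0
```

servo_tool --pt "0.4 0 0 0 0" --pt "0.4 0 0 0 0" --pt "0.4 0 0 0 0" --pt "0.4 0 0 0 0" --pt "0.4 0 0 0 0" --pt "0.4 0 0 0 0" --pt "0.4 0 0 0 0" --pt "0.4 0 0 0 0"

```text
t: 4.05
ee_pos: [0.5004, 0.3277, 0.0203]
ee_rot: [1.915, 2.49, 0.002]
force: [2.3, 0.2, -0.2]
grip_width: 0.0396
gripper_force: 25.0
```

```bash
python3 - <<'E'
from h import *
im,w=cloud('side'); print(nets.boxes_of('side','blank')[:3]); cv2.imwrite('pics/s1.png',im[...,::-1])
print(robot.get_state()['grip_width'])
blank(.499,.3265,'top',tag='t1')
a=cv2.imread('pics/t1.png')[140:240,110:230]; cv2.imwrite('pics/t1c.png',np.hstack([cv2.resize(a,(480,384),interpolation=cv2.INTER_CUBIC),cv2.resize(im[...,::-1],(320,240)).__class__(0) if 0 else cv2.copyMakeBorder(cv2.resize(im[...,::-1],(320,240)),0,144,0,0,cv2.BORDER_CONSTANT)]))
E
```

```text
[{'pixel': [256.3, 243.4], 'score': 0.88}, {'pixel': [234.7, 283.5], 'score': 0.81}, {'pixel': [300.9, 253.8], 'score': 0.62}]
0.03933096871824779
all (array([0.49961264, 0.29421436]), array([59.93809891, 56.07455063]), np.float32(-1.3103787)) top (array([0.50989194, 0.29515247]), array([39.62486267, 52.64386368]), np.float32(0.25361934)) ledge mean [0.48243003 0.28632393 0.0243138 ] topz 0.040520906724170414
```

View pics/s1.png

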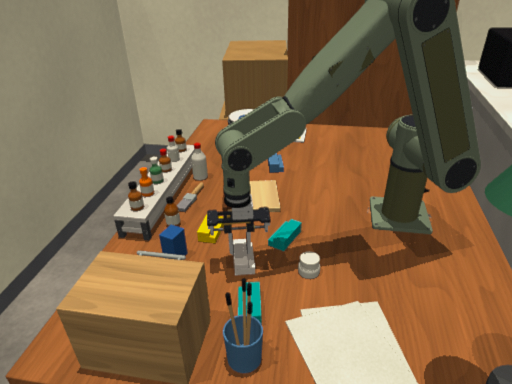

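```bash
python3 - <<'E'
from h import *
a=cv2.imread('pics/s1.png')[190:290,190:310]; b=cv2.imread('pics/t1.png')[150:240,120:210]
im,w=cloud('wrist'); cv2.imwrite('pics/w2.png',im[...,::-1])
cv2.imwrite('pics/z1.png',np.hstack([cv2.resize(a,(400,340),interpolation=2),cv2.resize(im[...,::-1],(400,340))]))
E
```

```text
(no output)
```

View pics/z1.png

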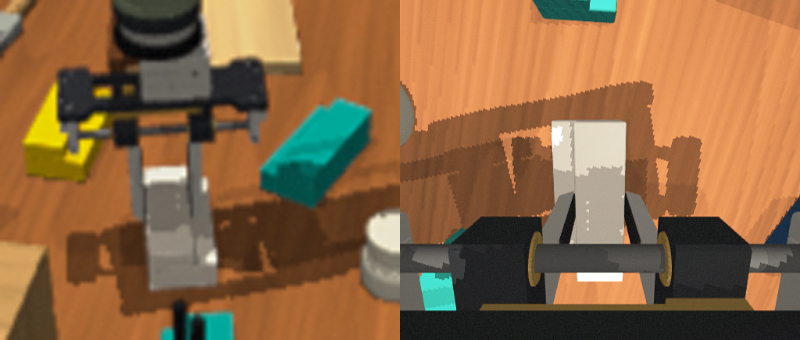

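```bash
python3 - <<'E'
from h import *
s=robot.get_state(); im,w=cloud('wrist'); M=R.from_rotvec(s['ee_rot']).as_matrix()
t=(w-s['ee_pos'])@M*1000
for v in range(196,300,8):
    print(v,[tuple(t[v,u].round().tolist()) for u in (338-256,)] if 0 else '', [ (u,*[int(x) if x==x else None for x in t[v,u]]) for u in range(88,180,9)])
E
```

```text
196  [(88, 12, -124, 20), (97, 13, -118, 19), (106, 12, -111, 20), (115, 13, -104, 19), (124, 13, -97, 19), (133, 12, -91, 20), (142, 13, -84, 19), (151, 12, -78, 21), (160, 13, -70, 20), (169, 13, -64, 19), (178, 13, -57, 18)]
204  [(88, 6, -126, 20), (97, 6, -118, 20), (106, 6, -111, 19), (115, 7, -104, 19), (124, 6, -98, 20), (133, 6, -92, 20), (142, 7, -84, 19), (151, 6, -78, 20), (160, 6, -71, 19), (169, 6, -64, 20), (178, 6, -57, 20)]
212  [(88, 0, -125, 18), (97, 0, -118, 18), (106, 0, -112, 20), (115, 0, -105, 19), (124, 0, -99, 19), (133, 0, -92, 20), (142, 0, -85, 19), (151, 0, -78, 18), (160, 0, -72, 21), (169, 0, -65, 20), (178, 0, -58, 19)]
220  [(88, -5, -126, 18), (97, -5, -119, 18), (106, -6, -113, 20), (115, -5, -105, 18), (124, -5, -99, 20), (133, -6, -93, 20), (142, -5, -86, 20), (151, -6, -79, 20), (160, -6, -72, 21), (169, -5, -65, 18), (178, -6, -59, 21)]
228  [(88, -12, -128, 19), (97, -12, -121, 19), (106, -12, -114, 19), (115, -11, -106, 18), (124, -11, -100, 19), (133, -12, -93, 20), (142, -12, -86, 20), (151, -11, -79, 18), (160, -12, -72, 19), (169, -12, -
[... 1294 characters left out ...]
 -135), (106, 31, -32, -134), (115, 32, -30, -134), (124, 32, -28, -134), (133, 32, -26, -135), (142, 32, -24, -134), (151, 32, -22, -135), (160, 31, -20, -134), (169, 30, -19, -131), (178, 26, -19, -125)]
284  [(88, 30, -36, -135), (97, 31, -33, -136), (106, 30, -32, -135), (115, 30, -30, -135), (124, 31, -27, -136), (133, 31, -25, -136), (142, 30, -24, -135), (151, 30, -22, -136), (160, 30, -20, -135), (169, None, None, None), (178, 26, -18, -129)]
292  [(88, 28, -36, -135), (97, 29, -33, -136), (106, 28, -32, -135), (115, 29, -29, -136), (124, 29, -28, -136), (133, 28, -26, -135), (142, 28, -24, -135), (151, 28, -22, -135), (160, 29, -20, -136), (169, 26, -19, -131), (178, 24, -18, -129)]
```

```bash
python3 - <<'E'
from h import *
s=robot.get_state(); im,w=cloud('wrist'); M=R.from_rotvec(s['ee_rot']).as_matrix()
t=(w-s['ee_pos'])@M*1000
for v in range(214,244,5):
    print(v,[(u,*[int(x) if x==x else None for x in t[v,u]]) for u in list(range(184,240,5))+list(range(284,325,6))])
E
```

```text
214 [(184, -1, -53, 20), (189, -1, -49, 20), (194, -1, -46, 20), (199, 6, -37, -3), (204, 6, -33, -5), (209, 6, -30, -4), (214, 6, -27, -4), (219, 6, -24, -4), (224, 11, -18, -19), (229, 11, -15, -19), (234, 11, -12, -19), (239, 11, -9, -19), (284, 11, 18, -21), (290, 0, 26, 19), (296, 0, 31, 20), (302, -1, 35, 20), (308, -1, 40, 20), (314, 0, 44, 18), (320, -1, 49, 20)]
219 [(184, -4, -53, 20), (189, -5, -50, 21), (194, -5, -46, 20), (199, 3, -37, -4), (204, 3, -34, -4), (209, 8, -27, -21), (214, 8, -24, -21), (219, 8, -21, -22), (224, 8, -18, -20), (229, 7, -16, -18), (234, 8, -12, -20), (239, 7, -9, -18), (284, 7, 18, -19), (290, 8, 21, -21), (296, 8, 25, -21), (302, 8, 29, -21), (308, -5, 40, 20), (314, -4, 45, 20), (320, -4, 49, 19)]
224 [(184, -8, -54, 19), (189, -8, -50, 19), (194, -8, -46, 19), (199, 0, -37, -3), (204, 8, -29, -32), (209, 8, -26, -31), (214, 8, -23, -31), (219, 8, -20, -31), (224, 4, -19, -18), (229, 4, -15, -19), (234, 4, -12, -20), (239, 4, -9, -19), (284, 4, 18, -19), (290, 7, 21, -27), (296, 8, 24, -31), (302, 8, 27, -31), (308, 9, 30, -32), (314, -9, 45,
[... 481 characters left out ...]
99, 8, -29, -47), (204, 8, -26, -47), (209, 9, -23, -48), (214, 8, -21, -47), (219, 7, -19, -44), (224, -1, -19, -19), (229, -1, -16, -20), (234, -1, -12, -20), (239, -1, -9, -19), (284, -1, 18, -19), (290, 4, 20, -36), (296, 9, 21, -48), (302, 8, 25, -46), (308, 8, 28, -47), (314, 8, 31, -47), (320, -16, 50, 19)]
239 [(184, -21, -54, 19), (189, -20, -50, 19), (194, 8, -30, -55), (199, 8, -28, -52), (204, 8, -25, -54), (209, 8, -22, -54), (214, 8, -20, -53), (219, 4, -19, -43), (224, -5, -19, -20), (229, -4, -16, -21), (234, -5, -13, -19), (239, -4, -9, -20), (284, -5, 18, -19), (290, 1, 20, -36), (296, 7, 21, -51), (302, 8, 24, -54), (308, 8, 27, -54), (314, 8, 30, -54), (320, -20, 50, 19)]
```

```bash
python3 - <<'E'
from h import *
s=robot.get_state(); im,w=cloud('wrist'); M=R.from_rotvec(s['ee_rot']).as_matrix()
t=(w-s['ee_pos'])@M*1000
for v in range(200,226,2):
    print(v,[(u,*[int(x) if x==x else None for x in t[v,u]]) for u in range(286,312,4)])
E
```

```text
200 [(286, 20, 19, -19), (290, 9, 26, 21), (294, 10, 29, 19), (298, 9, 32, 20), (302, 10, 35, 20), (306, 10, 38, 19), (310, 10, 41, 19)]
202 [(286, 19, 19, -20), (290, 8, 26, 20), (294, 8, 29, 20), (298, 8, 32, 20), (302, 8, 35, 20), (306, 8, 38, 19), (310, 8, 41, 20)]
204 [(286, 17, 19, -18), (290, 6, 26, 21), (294, 6, 29, 19), (298, 6, 32, 20), (302, 6, 35, 19), (306, 7, 38, 19), (310, 7, 41, 19)]
206 [(286, 16, 19, -18), (290, 5, 26, 20), (294, 5, 29, 21), (298, 4, 32, 21), (302, 5, 35, 20), (306, 5, 38, 19), (310, 5, 41, 19)]
208 [(286, 15, 19, -20), (290, 4, 26, 19), (294, 3, 29, 20), (298, 3, 32, 21), (302, 3, 35, 19), (306, 3, 38, 20), (310, 3, 41, 20)]
210 [(286, 13, 19, -19), (290, 2, 26, 18), (294, 2, 29, 20), (298, 1, 32, 20), (302, 2, 35, 20), (306, 2, 38, 20), (310, 2, 41, 18)]
212 [(286, 12, 19, -20), (290, 0, 26, 19), (294, 0, 29, 19), (298, 0, 32, 20), (302, 0, 35, 20), (306, 0, 38, 20), (310, 0, 41, 19)]
214 [(286, 11, 19, -19), (290, -1, 26, 21), (294, 0, 29, 19), (298, 0, 32, 20), (302, -1, 35, 20), (306, -1, 39, 20), (310, 0, 41, 19)]
216 [(286, 9, 19, -19), (290, 8, 22, -16), (294, -2, 29, 19), (298, -2, 32, 19), (302, -2, 35, 20), (306, -2, 39, 20), (310, -2, 42, 20)]
218 [(286, 8, 19, -18), (290, 9, 21, -21), (294, 8, 24, -20), (298, 8, 26, -20), (302, -3, 35, 19), (306, -4, 39, 20), (310, -4, 42, 20)]
220 [(286, 7, 19, -21), (290, 7, 21, -21), (294, 8, 23, -23), (298, 8, 26, -24), (302, 8, 28, -24), (306, 8, 31, -23), (310, -5, 42, 19)]
222 [(286, 6, 19, -20), (290, 7, 21, -23), (294, 9, 23, -29), (298, 8, 25, -27), (302, 8, 28, -27), (306, 8, 30, -27), (310, -7, 42, 20)]
224 [(286, 4, 19, -20), (290, 6, 21, -26), (294, 8, 22, -31), (298, 8, 25, -31), (302, 8, 27, -30), (306, 8, 30, -30), (310, -9, 42, 20)]
```

The fingers hold the upper 40 mm part, so the real tips sit higher than the text says, about 12 mm behind the TCP. The grip is centred and flat, so I'll lift with it and check.

servo_tool --pt "0.3 0 0 0 0" --pt "0.3 0 0 0 0" --pt "0.3 0 0 -5 0" --pt "0.3 0 0 -15 0" --pt "0.3 0 0 -30 0" --pt "0.3 0 0 -50 0" --pt "0.3 0 0 -75 0" --pt "0.3 0 0 -90 0" --pt "0.3 0 0 -90 0" --newtons 45

```text
t: 5.3
ee_pos: [0.5021, 0.3287, 0.1139]
ee_rot: [1.913, 2.488, 0.01]
force: [1.3, 0.0, -3.0]
grip_width: 0.0392
gripper_force: 45.0
```

```bash
python3 - <<'E'
from h import *
s=robot.get_state(); print(s['ee_pos'],s['grip_width'],s['gripper_force'],s['force'])
im,w=cloud('wrist'); cv2.imwrite('pics/w3.png',im[...,::-1]); M=R.from_rotvec(s['ee_rot']).as_matrix()
t=(w-s['ee_pos'])@M*1000
m=(np.abs(t[...,1])<15)&(t[...,2]>-30)&(t[...,2]<-10)&(t[...,0]<100)
P=t[m]; c=np.linalg.lstsq(np.c_[P[:,:2],np.ones(len(P))],P[:,2],rcond=None)[0]; print(len(P),c,P.min(0),P.max(0))
go(.6041-.085*np.cos(.227),-.0155-.085*np.sin(.227),.11,.227+np.pi/2)
E
```

```text
[0.50209589 0.3286761  0.11385119] 0.039189972831234834 44.998297691345215 [ 1.34566876  0.04139465 -2.96148383]
7168 [ 1.05409539e-05  8.00137901e-04 -1.99489171e+01] [-61.2334953  -14.99517956 -22.44494992] [ 58.32670203  14.99053976 -10.03236896]
shift [-355.7  -73.4    1.4] turn 1.88 tilt z [ 0.003   0.0014 -1.    ]
```

servo_tool --pt "0.3 -30 -5 0 0.5" --pt "0.3 -70 -12 0 1" --pt "0.3 -110 -19 0 1.9" --pt "0.3 -155 -26 0 1.9" --pt "0.3 -200 -33 0 1.9" --pt "0.3 -245 -41 0 1.9" --pt "0.3 -290 -48 0 1.9" --pt "0.3 -330 -55 0 1.9" --pt "0.3 -350 -58 0 1.9" --pt "0.3 -357 -59.5 0 1.9"

```text
t: 6.35
ee_pos: [0.533, -0.0349, 0.1086]
ee_rot: [-1.959, -2.453, 0.002]
force: [0.2, 0.9, -4.3]
grip_width: 0.0392
gripper_force: 45.0
```

```bash
python3 - <<'E'
from h import *
s=robot.get_state(); print(s['ee_pos'],s['grip_width'],s['gripper_force'],s['force'])
im,w=cloud('wrist'); cv2.imwrite('pics/w4.png',im[...,::-1])
f=(np.hypot(w[...,0]-.609,w[...,1]+.018)<.16)&(w[...,2]>.058)&(w[...,2]<.078)
print('fence top wrist',rect(w[f]),f.sum(),np.median(w[f][:,2]))
im,w=cloud('top')
f=(np.hypot(w[...,0]-.609,w[...,1]+.018)<.13)&(w[...,2]>.058)&(w[...,2]<.075)
print('fence top top',rect(w[f]),f.sum())
go(.5359,-.0313,.11,.227+np.pi/2)
E
```

```text
[ 0.5329718  -0.03489936  0.10862082] 0.03919037442722177 44.99824941158295 [ 0.16682765  0.88994706 -4.30595583]
fence top wrist (array([0.6067179 , 0.01480865]), array([ 20.83890533, 137.59829712]), np.float32(0.22684637)) 4746 0.06815131919728058
fence top top (array([0.60117084, 0.04111915]), array([20.54947281, 88.40885162]), np.float32(0.2244749)) 223
shift [ 1.1  3.2 -1.1] turn -0.12 tilt z [-0.0024  0.001  -1.    ]
```

View pics/w4.png

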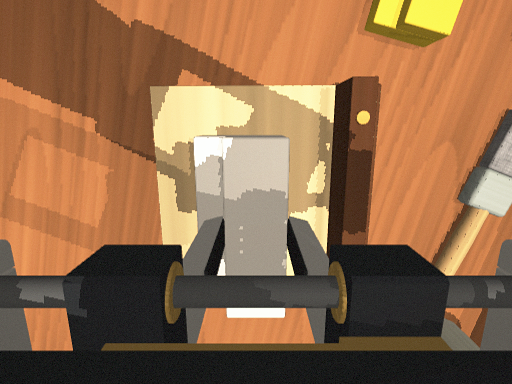

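The blank hangs level over the board at (200,245), with its ledge on the left and the fence at (170,355) on the right. Lowering now.

servo_tool --pt "0.3 1 2 20 0" --pt "0.3 1 2 38 0" --pt "0.3 1 2 52 0" --pt "0.3 1 2 61 0" --pt "0.3 1 2 66 0" --pt "0.3 1 2 68 0" --pt "0.3 1 2 69 0" --pt "0.3 1 2 69 0" --pt "0.3 1 2 69 0"

```text
t: 7.35
ee_pos: [0.5364, -0.0316, 0.0417]
ee_rot: [1.955, 2.457, 0.001]
force: [0.5, -0.2, -3.7]
grip_width: 0.0391
gripper_force: 45.0
```

servo_tool --pt "0.3 0 0 1 0" --pt "0.3 0 0 2 0" --pt "0.3 0 0 2.5 0" --pt "0.3 0 0 2.5 0"

```text
t: 7.75
ee_pos: [0.5356, -0.0314, 0.0384]
ee_rot: [-1.956, -2.458, 0.0]
force: [-0.1, 0.2, -3.9]
grip_width: 0.0393
gripper_force: 45.0
```

servo_tool --pt "0.3 0 0 0.5 0" --pt "0.3 0 0 1 0" --pt "0.3 0 0 1 0"

```text
t: 8.05
ee_pos: [0.5358, -0.0314, 0.0382]
ee_rot: [-1.956, -2.458, 0.0]
force: [-2.8, 0.4, 4.1]
grip_width: 0.039
gripper_force: 45.0
```

servo_tool --pt "0.6 0 0 0 0" --pt "0.6 0 0 0 0" --pt "0.6 0 0 0 0" --pt "0.6 0 0 0 0" --pt "0.6 0 0 -15 0" --pt "0.6 0 0 -40 0" --pt "0.6 0 0 -70 0" --pt "0.6 0 0 -90 0" --pt "0.6 0 0 -90 0"

```text
t: 8.95
ee_pos: [0.5388, -0.032, 0.1311]
ee_rot: [1.952, 2.453, 0.005]
force: [-0.1, -1.2, -0.7]
grip_width: 0.0566
gripper_force: 0.0
```

```bash
python3 - <<'E'
from h import *
s=robot.get_state(); print(s['ee_pos'],s['grip_width'],s['force'])
blank(.527,-.035,z0=.018,tag='w5')
E
```

```text
[ 0.53883687 -0.03201728  0.13112842] 0.056552815106758844 [-0.10191781 -1.18366818 -0.74567239]
all (array([ 0.52692609, -0.03541687]), array([ 59.87359619, 120.38443756]), np.float32(0.23424286)) top (array([ 0.53663647, -0.03315495]), array([ 39.90952682, 120.3015213 ]), np.float32(0.22861326)) ledge mean [ 0.50621137 -0.03647943  0.04225156] topz 0.058234267880109214
```

View pics/w5.png

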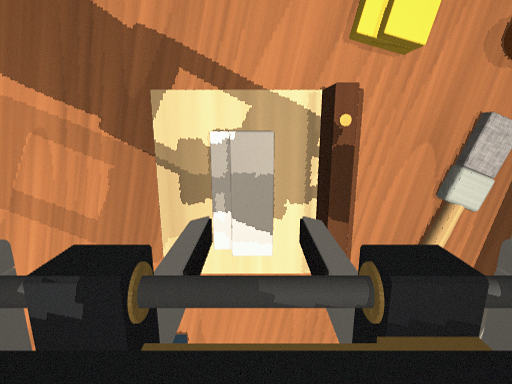

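The blank lies flat and released at (193,242), square to the fence and about 50 mm short of it. Next I close the fingers and turn them for pushing.

servo_tool --pt "0 0 -8 0 8.5" --pt "0 0 -16 0 17" --pt "0 0 -24 0 25.5" --pt "0 0 -32 0 34" --pt "0 0 -34.6 0 42.5" --pt "0 0 -34.6 0 51" --pt "0 0 -34.6 0 59.5" --pt "0 0 -34.6 0 68" --pt "0 0 -34.6 0 76.5" --pt "0 0 -34.6 0 85" --newtons 40

```text
t: 10.0
ee_pos: [0.5005, -0.0388, 0.1253]
ee_rot: [-3.103, -0.481, 0.005]
force: [0.7, -0.2, -0.5]
grip_width: 0.0005
gripper_force: 0.0
```

servo_tool --pt "0 0 0 0 5" --pt "0 0 0 0 5" --pt "0 0 0 0 5"

```text
t: 10.3
ee_pos: [0.501, -0.0389, 0.1261]
ee_rot: [-3.12, -0.358, 0.004]
force: [0.2, 0.7, 0.4]
grip_width: 0.0004
gripper_force: 0.0
```

```bash
python3 - <<'E'
from h import *
s=robot.get_state(); print(s['ee_pos'],s['grip_width'],s['force'],s['qpos'].round(2)); M=R.from_rotvec(s['ee_rot']).as_matrix()
im,w=blank(.527,-.035,z0=.018,tag='w6'); t=(w-s['ee_pos'])@M*1000
# lowest finger point seen, tool frame
m=(np.abs(t[...,1])<16)&(np.abs(t[...,0])<12)&(t[...,2]<30); P=t[m]
print('tip z max',np.percentile(P[:,2],[50,90,98,100]) if len(P) else None, 'x',np.percentile(P[:,0],[2,50,98]),'y',np.percentile(P[:,1],[2,98]))
go(.5051,-.0400,.06,.227)
E
```

```text
[ 0.50103669 -0.03892106  0.1261008 ] 0.0003962149029344817 [0.23240659 0.66339471 0.43386735] [-0.25  0.12  1.78  0.    1.24  1.09]
all (array([ 0.52721472, -0.03529516]), array([ 60.16507339, 119.7350235 ]), np.float32(0.23003651)) top (array([ 0.53667969, -0.03307785]), array([ 39.68247604, 119.74315643]), np.float32(0.22938612)) ledge mean [ 0.50711188 -0.04050403  0.04243227] topz 0.058371857558509266
tip z max [-48.79816549 -25.64405034 -18.56489227 -15.00167895] x [ 2.02588584 10.14630325 10.69586583] y [-10.50077505  12.67215036]
shift [ 3.6  1.9 66.4] turn 0.07 tilt z [-1.9e-03  5.0e-04 -1.0e+00]
```

View pics/w6.png

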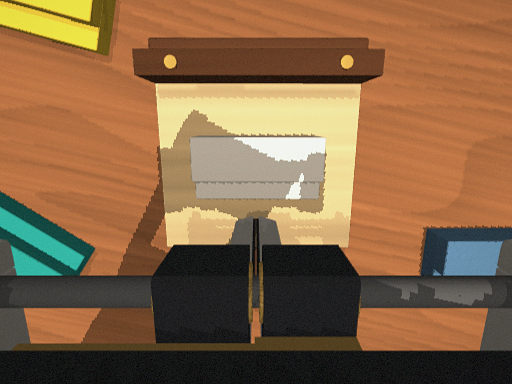

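The view shows the blank at (167,258) square below the fence, with the closed fingertips at (220,256) behind the ledge. Lowering behind the step's wall.

servo_tool --pt "0 3 1.8 25 0" --pt "0 3 1.8 50 0" --pt "0 3 1.8 70 0" --pt "0 3 1.8 80 0" --pt "0 3 1.8 86 0" --pt "0 3 1.8 89 0" --pt "0 3 1.8 91 0" --pt "0 3 1.8 91 0" --pt "0 3 1.8 91 0"

```text
t: 11.25
ee_pos: [0.5061, -0.0404, 0.0373]
ee_rot: [3.121, 0.355, 0.002]
force: [-0.4, -0.3, 0.5]
grip_width: 0.0006
gripper_force: 0.0
```

```bash
python3 - <<'E'
from h import *
s=robot.get_state(); print(s['ee_pos'],s['force'])
im,w=blank(.527,-.035,z0=.018,tag='w7')
go(.5051,-.0400,.031,.227)
E
```

```text
[ 0.50608478 -0.04040098  0.03730585] [-0.3862133  -0.34483609  0.50724351]
all (array([ 0.5271795 , -0.03539709]), array([ 60.26935577, 120.06974792]), np.float32(0.22688404)) top (array([ 0.53595313, -0.03337178]), array([ 42.23793793, 120.07482147]), np.float32(0.22710149)) ledge mean [ 0.51141029 -0.03871508  0.04236672] topz 0.058415593365154755
shift [-0.8 -0.6  6.3] turn -0.02 tilt z [ 1.5e-03 -4.0e-04 -1.0e+00]
```

servo_tool --pt "0 -0.5 0 2 0" --pt "0 -0.5 0 4 0" --pt "0 -0.5 0 5.5 0" --pt "0 -0.5 0 5.5 0"

```text
t: 11.7
ee_pos: [0.5045, -0.0403, 0.0307]
ee_rot: [-3.121, -0.355, 0.001]
force: [0.5, -0.4, 0.7]
grip_width: 0.0005
gripper_force: 0.0
```

servo_tool --pt "0 2 0 0 0" --pt "0 4 0 0 0" --pt "0 7 0 0 0" --pt "0 10 0 0 0" --pt "0 13 0 0 0" --pt "0 16 0 0 0" --pt "0 18 0 0 0" --pt "0 18 0 0 0"

```text
t: 12.5
ee_pos: [0.523, -0.0362, 0.031]
ee_rot: [-3.121, -0.355, -0.001]
force: [-0.2, 0.1, -0.7]
grip_width: 0.0001
gripper_force: 0.3
```

```bash
python3 - <<'E'
from h import *
s=robot.get_state(); print(s['ee_pos'],s['force'])
im,w=blank(.537,-.033,z0=.018,tag='w8')
E
```

```text
[ 0.52303035 -0.0361651   0.03100533] [-0.24996909  0.06038568 -0.74779435]
all (array([ 0.54308197, -0.03197987]), array([ 59.81766891, 119.74332428]), np.float32(0.22745584)) top (array([ 0.5517962 , -0.02985091]), array([ 41.87800217, 119.52518463]), np.float32(0.22745581)) ledge mean [ 0.52727891 -0.03513335  0.04225472] topz 0.0584055261117781
```

servo_tool --pt "0 2 0 0 0" --pt "0 5 0 0 0" --pt "0 9 0 0 0" --pt "0 13 0 0 0" --pt "0 17 0 0 0" --pt "0 21 0 0 0" --pt "0 25 0 0 0" --pt "0 28 0 0 0" --pt "0 30 0 0 0" --pt "0 30 0 0 0"

```text
t: 13.55
ee_pos: [0.5523, -0.0294, 0.0311]
ee_rot: [-3.121, -0.355, -0.002]
force: [-1.1, -0.2, 0.5]
grip_width: 0.0004
gripper_force: 0.4
```

servo_tool --pt "0 1 0 0 0" --pt "0 2 0 0 0" --pt "0 3 0 0 0" --pt "0 3 0 0 0"

```text
t: 13.95
ee_pos: [0.5548, -0.0289, 0.0311]
ee_rot: [-3.121, -0.355, -0.001]
force: [-2.2, -1.0, 1.0]
grip_width: 0.0004
gripper_force: 1.1
```

```bash
python3 - <<'E'
from h import *
s=robot.get_state(); print(s['ee_pos'],s['force'])
im,w=blank(.573,-.024,z0=.018,tag='w9')
E
```

```text
[ 0.55475969 -0.02885945  0.03109699] [-2.23792895 -0.99487796  1.00823396]
all (array([ 0.57464606, -0.02448643]), array([ 59.13646698, 119.82714081]), np.float32(0.22873709)) top (array([ 0.58316718, -0.02248079]), array([ 41.65289307, 119.78224945]), np.float32(0.2263473)) ledge mean [ 0.55329691 -0.02918964  0.04244689] topz 0.0584449126542852
```

servo_tool --pt "0 0.7 0 0 0" --pt "0 1.5 0 0 0" --pt "0 1.5 0 0 0"

```text
t: 14.3
ee_pos: [0.5553, -0.0287, 0.031]
ee_rot: [3.121, 0.356, -0.003]
force: [-4.9, -1.9, 4.0]
grip_width: 0.0002
gripper_force: 2.5
```

servo_tool --pt "0 0.7 0 0 0" --pt "0 1.5 0 0 0" --pt "0 1.5 0 0 0"

```text
t: 14.6
ee_pos: [0.5553, -0.0286, 0.0308]
ee_rot: [3.121, 0.356, -0.008]
force: [-8.1, -2.0, 7.3]
grip_width: 0.0008
gripper_force: 4.2
```

servo_tool --pt "0 1 0 0 0" --pt "0 2 0 0 0" --pt "0 3 0 0 0" --pt "0 4 0 0.5 0" --pt "0 4 0 1 0" --pt "0 4 0 1 0" --pt "0 4 0 1 0"

```text
t: 15.3
ee_pos: [0.555, -0.0282, 0.0292]
ee_rot: [-3.121, -0.357, 0.022]
force: [-16.3, -5.0, 11.7]
grip_width: 0.0004
gripper_force: 8.4
```

servo_tool --pt "0 0.5 0 0.5 0" --pt "0 1 0 1 0" --pt "0 1 0 1 0" --pt "0 1 0 1 0" --pt "0 1 0 1 0"

```text
t: 15.8
ee_pos: [0.5549, -0.0281, 0.0281]
ee_rot: [-3.121, -0.357, 0.025]
force: [-18.5, -4.4, 13.9]
grip_width: 0.0006
gripper_force: 9.6
```

```bash
python3 - <<'E'
from h import *
s=robot.get_state(); print(s['ee_pos'],s['force'],s['joint_vel'].round(4))
im,w=blank(.575,-.024,z0=.018,tag='w10')
f=(np.hypot(w[...,0]-.613,w[...,1]+.013)<.12)&(w[...,2]>.063)&(w[...,2]<.078)
print('fence',rect(w[f]))
t=(np.hypot(w[...,0]-.583,w[...,1]+.022)<.06)&(w[...,2]>.05)&(w[...,2]<.0625); P=w[t]
c=np.linalg.lstsq(np.c_[P[:,:2],np.ones(len(P))],P[:,2],rcond=None)[0]; print('top slope',c[:2])
E
```

```text
[ 0.55493101 -0.02808996  0.02809905] [-18.5115633   -4.42387072  13.87529617] [ 0.0011  0.0007 -0.0007  0.0014 -0.0001  0.0007]
all (array([ 0.57462585, -0.02452367]), array([ 58.49757767, 119.64156342]), np.float32(0.22888033)) top (array([ 0.58349384, -0.02245685]), array([ 40.28007889, 119.64261627]), np.float32(0.22873689)) ledge mean [ 0.55326066 -0.02853291  0.04242972] topz 0.05842626945984403
fence (array([ 0.59393573, -0.02046023]), array([ 61.42723083, 200.65190125]), np.float32(0.22805485))
top slope [-0.00051241  0.00166189]
```

View pics/w10.png

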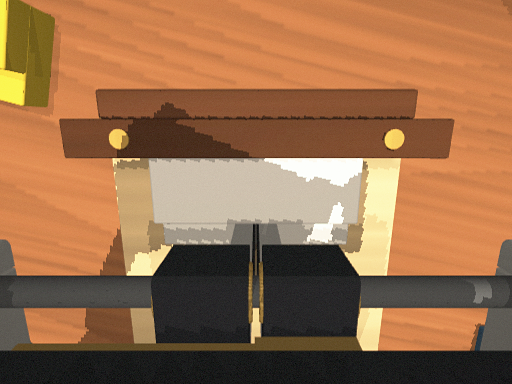

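The blank is flush and square under the fence (row 157, columns 150–362), with the tips in the step's corner. I'll add some downward force for margin.

servo_tool --pt "0 0.5 0 1 0" --pt "0 1 0 2 0" --pt "0 1.5 0 3 0" --pt "0 1.5 0 3 0" --pt "0 1.5 0 3 0" --pt "0 1.5 0 3 0"

```text
t: 16.45
ee_pos: [0.5549, -0.0281, 0.0278]
ee_rot: [-3.121, -0.358, 0.031]
force: [-29.4, -4.9, 32.2]
grip_width: 0.0005
gripper_force: 21.2
```

servo_tool --pt "0 0.3 0 -0.5 0" --pt "0 0.5 0 -1 0" --pt "0 0.5 0 -1 0" --pt "0 0.5 0 -1 0" --pt "0 0.5 0 -1 0" --pt "0 0.5 0 -1 0"

```text
t: 17.05
ee_pos: [0.5549, -0.0281, 0.0278]
ee_rot: [-3.121, -0.358, 0.033]
force: [-27.2, -5.1, 26.8]
grip_width: 0.0005
gripper_force: 20.2
```

```bash
python3 - <<'E'
from h import *
s=robot.get_state(); print(s['ee_pos'],s['force'],s['t'])
blank(.575,-.024,z0=.018,tag='w11')
E
```

```text
[ 0.55489415 -0.02806382  0.0278433 ] [-27.1785217   -5.11332238  26.8088426 ] 17.05
all (array([ 0.58640985, -0.02919847]), array([ 79.28861237, 134.07861328]), np.float32(0.22944637)) top (array([ 0.58782404, -0.03060248]), array([ 56.14129257, 141.01963806]), np.float32(0.38394174)) ledge mean [ 0.55339802 -0.0293219   0.04240905] topz 0.05841520224134995
```

```bash
python3 -c "
from h import *
print(robot.hand_in())"
```

```text
the job is handed in; nothing more can be done
None
```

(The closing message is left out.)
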